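# Catch a rolling battery cell at the tester

### The arm

A 7-joint arm with a two-finger parallel gripper is mounted at the origin on the work surface. World frame = base frame: x ahead of the robot, y to its left, z up, the work surface at z = 0. Lengths are in m, angles in rad, forces in N, time in s.
With the tool pointing down it reaches from about 0.425 to 0.825 m from the base axis. Payload 3.6 kg.
Tool frame: the origin (TCP) lies where the fingers leave the gripper's body, on its centre line; the fingertips stand 73 mm ahead of it and the grasp point (between the pads) lies 54 mm ahead of it; z points along the fingers, y is the line along which they close (so a half turn about z gives the same grasp; the last joint's range is limited). The gripper opens to 85 mm and grips with 20 to 120 N. Pads are 22 mm wide; open, the fingers measure 114 mm over their backs; the gripper's body (76 mm by 85 mm) begins 54 mm behind the grasp point. The pads swing forward as they close: fully open they stand 13 mm farther back than shut.
Start: joints at [1.161, 0.615, -0.013, 1.423, 0.008, 1.103, -0.04], TCP at [0.243, -0.603, 0.304] pointing down, gripper open.
Joint ranges: [-3.12, 3.12], [-0.3, 2.06], [-1.34, 1.32], [0.26, 2.42], [-1.36, 4.5], [0.01, 1.98], [-2.84, 2.84]. Speed limits (rad/s): [2.79, 2.79, 3.14, 3.14, 3.14, 3.14, 3.14].

### API

Orientations are given as a unit quaternion [x, y, z, w].
In Python, from station import arm, snapshot, camera_info, ticket gives the robot as it stands. Calls block until the motion is done:
- arm.movep(position, orientation): joint-space move of the TCP to a pose.
- arm.line_to(position, velocity=0.15, ori=None): straight line of the TCP; ori=None keeps the orientation; velocity is the mean speed in m/s.
- arm.move_j(angles): joint-space move.
- arm.move_gripper(opening, effort=None): opening from 0.0 (shut) to 1.0 (fully open); effort is the grip in N (None keeps the last); returns when the fingers have stopped.
- arm.pause(seconds).
- arm.ik(position, orientation): joint angles nearest the present ones, or None.
- snapshot(name): name is "scene" or "top"; returns the picture (420x560x3 uint8, blue, green, red); there is no depth.
- camera_info(name): a dict with "fx", "fy", "cx", "cy" (pixels), "R" (3x3) and "t" (3): a world point X has camera coordinates R X + t. Camera axes: x right, y down, z forward; pixel columns grow to the right and rows downward; lengths in m; the calibration is good to about 2 mm. A picture is of the moment at which its call begins. camera_info takes no time and is no camera call.
A pose or a line that the arm cannot do raises arm.MotionError and nothing moves.
- ticket.finish_job(): hands the job in; it is judged then, once.
Readings, each from a call of its own:
- arm.read_time(): time.
- arm.read_joint_positions(): joint angles.
- arm.read_dq(): joint speeds.
- arm.read_effort(): joint torques, N m.
- arm.read_tool_pos(): TCP position.
- arm.read_eef_rot(): TCP orientation.
- arm.read_ft_force(): force on the tool from outside, world axes, zero at the start.
- arm.read_wrist_torque(): the same for the moment, N m.
- arm.read_opening(): opening from 0.0 (shut) to 1.0 (fully open).
- arm.read_finger_force(): force on a finger pad.
Only numpy, scipy, OpenCV 4.12 (cv2) and the standard library are available. Lean on these libraries where they do the work, as an engineer would, in place of code of your own. Each camera call takes 0.05 s, during which the arm holds its last target. There are 200 camera calls.

### The job

Press the black pad of the cell chute fully down so that its gate sinks and the battery cell rolls off by itself; leave the cell untouched until it has passed the pair of upright tabs on the chute's walls. Then catch it on the run from its downhill side with your fingers, giving way with it so that it slows down gradually and is never stopped dead, gripped or lifted, and bring it to rest in one go, without stopping short, level with the two probe blocks of the tester, before the chute's open end. Keep it still there for four seconds while the tester reads it and finish while still holding it there with the fingers; leave the other things on the bench alone.

Things in the scene. Friction and masses are not known exactly. Their poses are not given: they have to be found in the camera images.
- chute: Straight sloping aluminium chute, fixed, 510 mm long. Origin on the bench under its middle; +x level along the run, downhill; +z up; pad on its -y side (the robot's). Floor at z = 0.045 + 0.057 * (0.26 - x) m from x = -0.25 (closed) to the open end x = 0.26 (a low bin below). Channel 74 mm wide between 5 mm walls only 8 mm high above the floor, closed uphill by a 40 mm plate.
- mark (a point): Point on the floor in mid-channel, at x = -0.06 m of the chute, level with the two upright tabs on the walls (10 mm long, 26 mm high above the floor): the cell may be touched only once its centre is past this point, downhill. Axes as the chute's.
- chute_end (a point): Point on the floor in mid-channel at the open end. A cell rolls down the chute with about 0.3 m/s2 over the first 50 mm and 0.12 m/s2 (0.09 to 0.15, by its rolling resistance) from there, passing the tabs about 1 s after its release with some 0.22 m/s and reaching the tester, if nothing slows it, 0.7 s later with up to 0.35 m/s.
- gate (a joint): How far the gate is pressed down, m: 0 = up (the blade stands about 19 mm above the floor and holds the cell), 0.026 = fully down at its stop (blade below the floor). The cell rolls off once the blade is near the floor, at about 0.02. It stays where it is left; pressing takes about 3 N.
- gate_pad (a point): Centre of the top face of the black pad, 44 by 44 mm, level, 92 mm above the bench with the gate up and 66 mm fully down; at x = -0.13, y = -0.085 m of the chute, so downhill of the waiting cell; it moves straight down with the gate. Between pad and chute wall 21 mm are free.
- cell: Green cylindrical battery cell with steel ends, 32 mm in diameter, 70 mm long, about 0.145 kg, lying across the chute on its floor. Origin at its centre, +y along its length; it turns as it rolls. At the start it rests uphill against the gate blade, centre at x = -0.199 m of the chute. At most 8 N may press on it.
- tester: Cell tester, fixed: two black probe blocks beside the chute's walls, each 24 mm along the run, 22 mm wide, 62 mm high with a brass line on top, joined by a strip under the chute; a grey meter box beyond the far block. Origin on the bench in mid-chute between the blocks; axes as the chute's. The cell's centre is to stop within 15 mm of x = 0 here. Its place along the chute varies.
- powerbank: Bystander: open grey enclosure 100 by 170 by 32 mm with cells and a board in it, loose; origin under its centre.
- screwdriver: Bystander: loose screwdriver lying on the bench; origin under its middle.
- spool: Bystander: loose metal solder spool, 60 mm in diameter, 40 mm high; origin under its centre.
Mind the look-alikes: they are no part of the job. Of the things that look like the cell, the largest one is meant.

How it is judged:
On the way, in this order (a step that is already met when the one before it is completed fails the run):
1. the gate is pressed fully down (value of joint gate above 0.022 m).
2. the cell rolls past the tabs on its own (x of cell in the frame of mark above 0 m and linear speed of cell above 0.15 m/s and contact force between each of the arm, the fingers and cell below 0.05 N).
3. the cell slows down gradually, giving way, instead of being stopped dead (linear speed of cell between 0.05 and 0.15 m/s and x of cell in the frame of mark above 0 m), for 0.15 s.
4. the fingers keep the cell still, level with the probe blocks, for four seconds (x of cell in the frame of tester between -0.015 and 0.015 m and linear speed of cell below 0.02 m/s and contact force between the fingers and cell above 0.003 N and y of cell in the frame of chute between -0.012 and 0.012 m), for 3.5 s.
At the end, for the whole second after the job is handed in: The cell lies on the chute with its centre within 15 mm of the probe blocks' middle along the run, slower than 0.02 m/s, kept from rolling by the fingers; the gate is down (all of step 4 and value of joint gate above 0.02 m and height (world z) of cell between 0.058 and 0.08 m); the arm keeps its last pose, push and grip.
It fails at once if the cell is touched before it has passed the tabs (x of cell in the frame of mark below 0 m and contact force between any of the fingers, the arm and cell above 0.1 N).
It fails at once if the cell is knocked or gripped (more than 8 N) (contact force between any of the fingers, the arm and cell above 8 N).
It fails at once if the cell is stopped short, more than 30 mm before the tester's middle (x of cell in the frame of mark above 0 m and x of cell in the frame of tester below -0.03 m and linear speed of cell below 0.03 m/s).
It fails at once if the cell leaves the chute at its open end, over its walls or by being lifted off (height (world z) of cell above 0.096 m or (x of cell in the frame of mark above 0.03 m and height (world z) of cell above 0.088 m) or x of cell in the frame of chute above 0.262 m or height (world z) of cell below 0.05 m or y of cell in the frame of chute above 0.02 m or y of cell in the frame of chute below -0.02 m).
It fails at once if a bystander is disturbed (distance of any of powerbank, screwdriver, spool from where it was at the start of the episode above 0.02 m).
It also fails if it takes over 34 s, if anything falls off the work surface, if the arm or the gripper's body presses on something with over 40 N, if the wrist force passes 120 N, or if a joint passes its speed limit or range.

## Working session

There is one attempt and no reset: what is moved stays moved. The work goes in short steps, each a Python script; the robot and the scene stay as the last script left them, time stands still between calls to the robot, and variables do not carry over. Pictures are saved under pics/ and viewed, at most 10 in all, crops included, and the job is handed in when it is done.

```bash
ls; mkdir -p pics
python3 - <<'E'
from station import arm, snapshot, camera_info
import cv2
for n in("scene","top"):
    cv2.imwrite(f"pics/{n}0.png",snapshot(n)); c=camera_info(n); print(n,c)
print(arm.read_time(),arm.read_tool_pos(),arm.read_eef_rot())
E
```

```text
pics
scene {'fx': 446.68089103552813, 'fy': 446.68089103552813, 'cx': 274.5325318865184, 'cy': 206.128766625992, 'R': array([[-0.5751801 ,  0.81799817, -0.00684449],
       [ 0.50381852,  0.34764626, -0.79076481],
       [-0.6444647 , -0.45828056, -0.61208184]]), 't': array([ 0.26514126, -0.21045693,  1.51558584])}
top {'fx': 429.30876474389726, 'fy': 429.30876474389726, 'cx': 273.74309103113416, 'cy': 210.04420601405172, 'R': array([[ 0.07836834, -0.99691548,  0.00423339],
       [-0.96993537, -0.07722744, -0.23078409],
       [ 0.23039917,  0.01398006, -0.97299578]]), 't': array([0.02518357, 0.55524005, 1.08619134])}
0.1 [ 0.24261037 -0.60245343  0.30281637] [ 9.81731516e-01  1.90267699e-01 -2.36869650e-04 -1.17390422e-03]
```

View pics/top0.png

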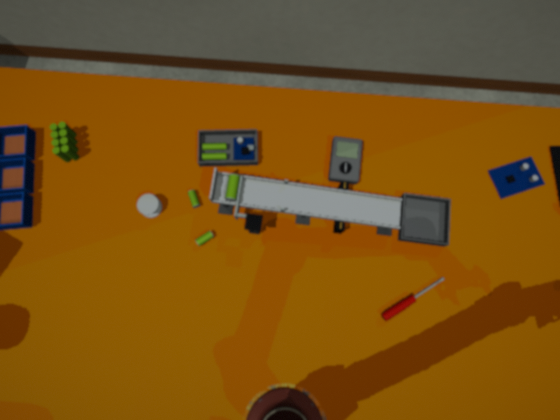

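View pics/scene0.png

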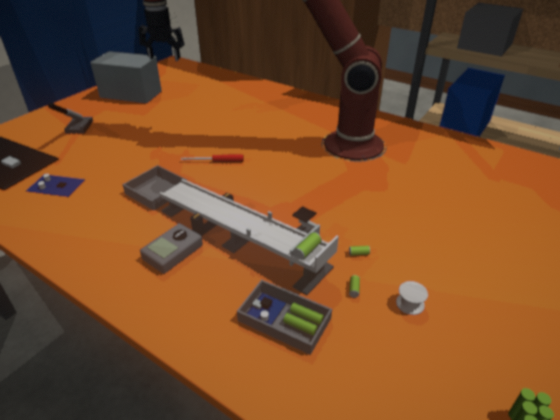

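Run:
```python
import cv2
a=cv2.imread("pics/top0.png")[120:260,190:460]; cv2.imwrite("pics/topc.png",cv2.resize(a,None,fx=2.95,fy=2.95,interpolation=cv2.INTER_CUBIC))
```

```text
(no output)
```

View pics/topc.png

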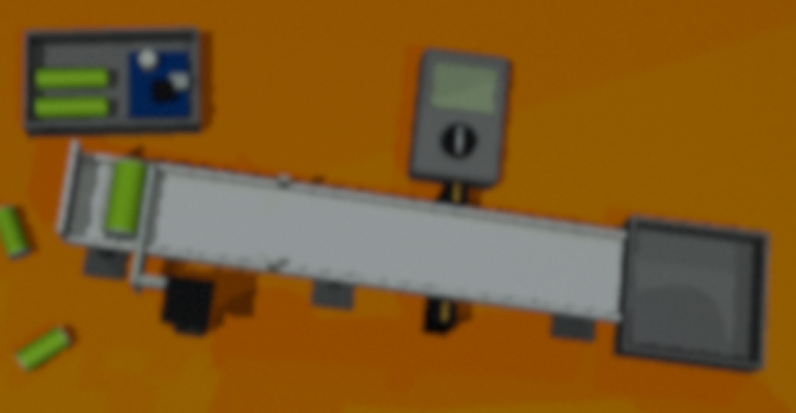

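```bash
cat > h.py <<'E'
import numpy as np,cv2
from station import arm,snapshot,camera_info
def ray(n,uv,z):
    c=camera_info(n);R=np.array(c["R"]);t=np.array(c["t"])
    d=R.T@np.array([(uv[0]-c["cx"])/c["fx"],(uv[1]-c["cy"])/c["fy"],1]);o=-R.T@t
    return (o+d*(z-o[2])/d[2])[:2]
def proj(n,X):
    c=camera_info(n);p=np.array(c["R"])@X+np.array(c["t"]);return np.array([c["fx"]*p[0]/p[2]+c["cx"],c["fy"]*p[1]/p[2]+c["cy"]])
def blob(m,near,r=14):
    k,l,s,ce=cv2.connectedComponentsWithStats(m.astype(np.uint8))
    return [(s[i,4],ce[i].round(1)) for i in range(1,k) if np.linalg.norm(ce[i]-near)<r and s[i,4]>2]
E
python3 - <<'E'
from h import *
im=cv2.imread("pics/top0.png");hsv=cv2.cvtColor(im,cv2.COLOR_BGR2HSV);h,s,v=[hsv[...,i].astype(int) for i in range(3)]
g=(h>32)&(h<60)&(s>120)&(v>60)
print("cell",blob(g,(232,187)))
print("pad",blob((v<40),(254,222)))
print("brass pix",[ (im[y,x].tolist()) for x,y in((345,185),(341,226))])
b=(h>18)&(h<35)&(v>50)
print("brass",blob(b,(345,185)),blob(b,(341,226)))
fl=(s<60)&(v>110); print("floor",blob(fl,(320,200),40))
# point correspondences
P=[((232,186.8),(-.199,0),.0872),((253.7,222.4),(-.13,-.085),.092),((285.9,181.4),(-.06,.0395),.0892),((283.9,210.2),(-.06,-.0395),.0892),((402.2,198.6),(.26,.0395),.053),((399.5,228.5),(.26,-.0395),.053)]
W=np.array([ray("top",p,z) for p,_,z in P]);C=np.array([c for _,c,_ in P])
wm,cm=W.mean(0),C.mean(0);A=(W-wm);B=C-cm
yaw=np.arctan2((B[:,0]*A[:,1]-B[:,1]*A[:,0]).sum(),(A*B).sum());R=np.array([[np.cos(yaw),-np.sin(yaw)],[np.sin(yaw),np.cos(yaw)]])
o=wm-R@cm;print(yaw,o,((W-o)@R-C).round(4).tolist())
for p in((344.9,185.1),(340.8,225.8)):print("tester",R.T@(ray("top",p,.062)-o))
E
```

```text
cell [(np.int32(232), array([232.3, 185.7]))]
pad [(np.int32(229), array([253.5, 222.6]))]
brass pix [[25, 65, 80], [28, 68, 84]]
brass [(np.int32(26), array([344.2, 184.7]))] [(np.int32(27), array([340.4, 224.3])), (np.int32(3), array([352., 221.]))]
floor [(np.int32(4824), array([321. , 201.7]))]
-1.6259719739743896 [ 0.58604369 -0.01617323] [[-0.002, 0.0037], [0.0005, -0.0002], [-0.0007, -0.0023], [0.0041, -0.0022], [-0.0001, 0.0031], [-0.0019, -0.002]]
tester [0.09991398 0.05688225]
tester [ 0.0998501  -0.05727111]
```

The picture shows several green cells. Those at (193,198) and (205,238), plus two in the enclosure near (214,150), are small look-alikes. The largest, at (232,187), lies across the chute behind the gate, so it is the one meant. The pad is at (254,222), the tabs at x≈285, and the brass lines at (345,185) and (341,225), which puts the tester at chute x≈0.099. Next I go above the pad and feel for its top.

```bash
cat >> h.py <<'E'
from scipy.spatial.transform import Rotation
YAW=-1.62597;O=np.array([.58604,-.01617]);XT=.099
RC=np.array([[np.cos(YAW),-np.sin(YAW)],[np.sin(YAW),np.cos(YAW)]])
fz=lambda x:.045+.057*(.26-x)
def W(x,y,z): return [*(O+RC@[x,y]),z]
yc=np.array([*RC[:,1],0]);zc=np.array([0,0,-1.])
Q=Rotation.from_matrix(np.c_[np.cross(yc,zc),yc,zc]).as_quat().tolist()
def cellx(im,n="scene"):
    hsv=cv2.cvtColor(im,cv2.COLOR_BGR2HSV);m=cv2.inRange(hsv,(32,120,60),(60,255,255))
    k,l,s,ce=cv2.connectedComponentsWithStats(m);out=[]
    for i in range(1,k):
        if s[i,4]<60: continue
        x=0.
        for _ in range(5): p=RC.T@(ray(n,ce[i],fz(x)+.016)-O);x=p[0]
        if abs(p[1])<.03 and -.24<x<.27: out.append((s[i,4],x,p[1]))
    return max(out)[1:] if out else None
E
python3 - <<'E'
from h import *
print("cell scene",cellx(cv2.imread("pics/scene0.png")),"top",cellx(cv2.imread("pics/top0.png"),"top"))
for p in((-.13,-.085,.2),(-.13,-.085,.139),(.01,-.085,.16),(.01,0,.14),(.13,0,.135)):
    print(p,arm.ik(W(*p),Q))
arm.move_gripper(.2)
print(arm.read_time(),arm.read_opening())
arm.movep(W(-.13,-.085,.185),Q);t=arm.read_time();print(t,arm.read_ft_force())
arm.line_to(W(-.13,-.085,.170),.1);print("15mm@.1 took",arm.read_time()-t,arm.read_tool_pos(),W(-.13,-.085,.17),arm.read_ft_force())
for n in("scene","top"): cv2.imwrite(f"pics/{n}1.png",cv2.resize(snapshot(n)[110:270,180:460],None,fx=2.8,fy=2.8))
E
```

```text
cell scene (np.float64(-0.20240650221609754), np.float64(-0.007774672052090687)) top (np.float64(-0.2007327028455085), np.float64(0.006642322188542143))
(-0.13, -0.085, 0.2) [ 0.01229254  0.58562922 -0.42658705  1.90486706  0.35218344  0.72481075
 -0.67342618]
(-0.13, -0.085, 0.139) [-0.07850771  0.66684582 -0.29241054  1.95463625  0.33827323  0.56717882
 -0.65439853]
(0.01, -0.085, 0.16) [ 0.2160953   0.61282748 -0.3232532   1.99655709  0.33804386  0.58346661
 -0.39192409]
(0.01, 0, 0.14) [ 0.20961066  0.73815311 -0.32811614  1.77147536  0.34794782  0.68930295
 -0.36515986]
(0.13, 0, 0.135) [ 0.38975726  0.75360402 -0.29417552  1.74290037  0.31625429  0.69182082
 -0.12971556]
0.7583 0.20067922025409227
3.5 [0.6101023  0.36811387 0.57337223]
15mm@.1 took 0.2999999999999998 [0.50813763 0.11769468 0.16954786] [np.float64(0.5083382819101208), np.float64(0.11831956467280623), 0.17] [0.20986034 0.1461952  0.61792805]
```

View pics/top1.png

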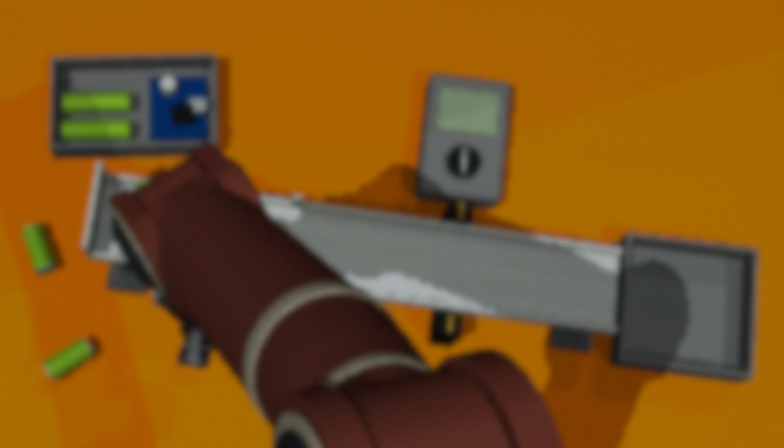

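View pics/scene1.png

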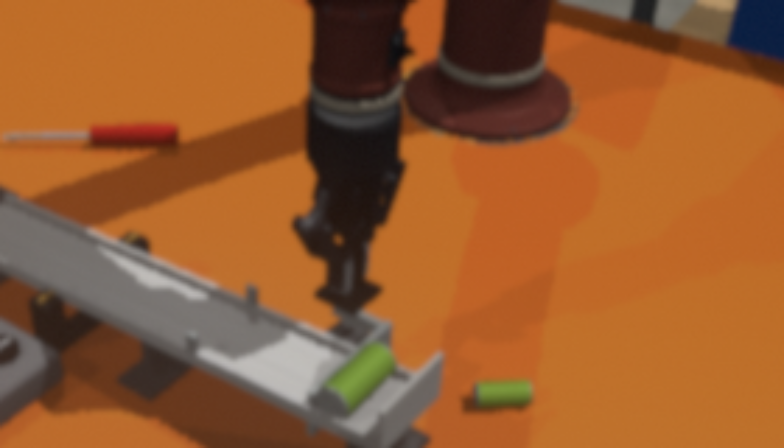

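The scene view shows the fingers just above the pad (350,295) and the cell clearly visible (360,378). I'll probe the pad next.

```bash
sed -i 's/(32,120,60)/(32,110,25)/' h.py
python3 - <<'E'
from h import *
f0=arm.read_ft_force()[2]
z=.1675
for i in range(7):
    t=arm.read_time();arm.line_to(W(-.13,-.085,z),.05);f=arm.read_ft_force()[2]-f0
    print(round(z,4),round(arm.read_tool_pos()[2],4),round(f,2),round(arm.read_time()-t,3))
    if f>1: break
    z-=.0015
print(arm.read_time(),cellx(snapshot("scene")))
E
```

```text
0.1675 0.1676 -0.31 0.25
0.166 0.1659 -0.7 0.25
0.1645 0.1645 -0.89 0.25
0.163 0.163 -0.71 0.25
0.1615 0.1614 0.05 0.25
0.16 0.1599 -0.76 0.25
0.1585 0.1583 -0.15 0.25
5.65 (np.float64(-0.20174800272677393), np.float64(-0.0081243901520202))
```

Run:
```python
from h import *
im=snapshot("scene");c=proj("scene",np.array(W(-.13,-.085,.092)));print(c)
x,y=int(c[0]),int(c[1])
f=lambda a:cv2.resize(a[y-45:y+35,x-40:x+50],None,fx=4.4,fy=5.5,interpolation=cv2.INTER_CUBIC)
g=np.hstack([f(cv2.imread("pics/scene0.png")),f(im)]);g=np.clip(g.astype(float)*2,0,255)
cv2.imwrite("pics/pad2.png",g)
```

```text
[303.10113429 211.94785574][ WARN:0@1.782] global loadsave.cpp:1063 imwrite_ Unsupported depth image for selected encoder is fallbacked to CV_8U.
```

View pics/pad2.png

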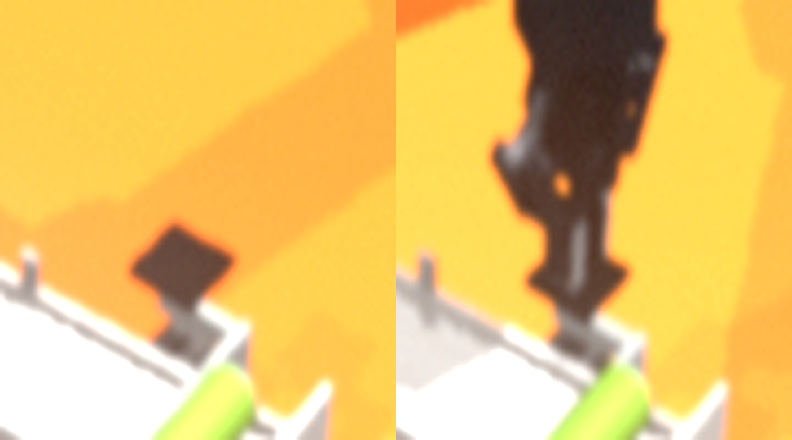

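The pad has already gone down about 6 mm, from roughly (180,265) to 277 in the crop. So the fingertips are about 73 mm ahead of the TCP. I'll rehearse the transfer moves for timing.

```bash
cat >> h.py <<'E'
XW=.045;XF=XT+.027
def zt(x,h=.007): return fz(x)+.073+h
def line(p,v):
    t=arm.read_time();arm.line_to(W(*p),v);return round(arm.read_time()-t,3)
E
python3 - <<'E'
from h import *
print("L1",line((XW,-.085,zt(XW,.025)),.55)," dq",np.abs(arm.read_dq()).max())
print("L2",line((XW,0,zt(XW)),.45),np.abs(arm.read_dq()).max(), arm.read_tool_pos(),W(XW,0,zt(XW)))
im=snapshot("scene");print("cell",cellx(im))
print("L3",line((XF,0,zt(XF)),(XF-XW)/.9),np.abs(arm.read_dq()).max(),arm.read_tool_pos(),W(XF,0,zt(XF)))
im2=snapshot("scene");
f=lambda a:cv2.resize(a[150:260,190:310],None,fx=3.3,fy=3.3,interpolation=cv2.INTER_CUBIC)
cv2.imwrite("pics/wait3.png",cv2.convertScaleAbs(np.hstack([f(im),f(im2)]),alpha=1.8));print(arm.read_time(),arm.read_ft_force())
E
```

```text
L1 0.5  dq 0.06561718015323324
L2 0.342 0.08281883704005333 [ 0.5851498  -0.05804232  0.13665133] [np.float64(0.5835584441845517), np.float64(-0.06110152435356289), 0.13725500000000002]
cell (np.float64(-0.20168094495825267), np.float64(-0.008298445469612819))
L3 1.05 0.006684778067505493 [ 0.57927964 -0.14085019  0.13273028] [np.float64(0.5790916437167448), np.float64(-0.14197826818997608), 0.132638]
7.7417 [ 0.0703251   0.85370327 -0.08495551]
```

View pics/wait3.png

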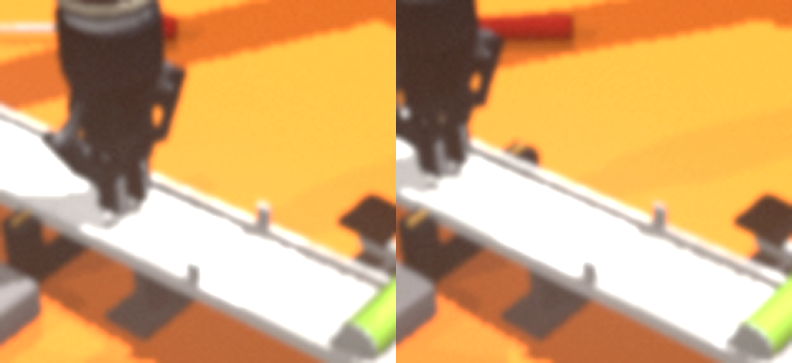

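Both fingertips sit inside the channel just above the floor, at (120,210) in the left half and (440,180) in the right half. Line overhead is 0.15 s. Next is the real run: press, transfer, then launch the catch when the camera gives the timing.

Run:
```python
from h import *
XW=.06;D=XF-XW;mj=lambda s:s**3*(10-15*s+6*s*s)
line((XF-.02,0,.175),.2);line((-.13,-.085,.172),.25);line((-.13,-.085,.160),.1)
t0=arm.read_time();print("start",t0,arm.read_tool_pos(),W(-.13,-.085,.16))
a=line((-.13,-.085,.1365),.15);zp=arm.read_tool_pos()[2]
b=line((XW,-.082,zt(XW,.025)),.6)
c=line((XW,0,zt(XW)),.5)
log=[];T=.85
for i in range(14):
    t=arm.read_time();im=snapshot("scene");r=cellx(im)
    if r is None: log.append((t-t0,None));break
    x=r[0]+.003;v=np.sqrt(max(.01,.03+.24*(x+.149)));log.append((round(t-t0,3),round(x,4),round(r[1],4)))
    if x<-.13: continue
    s=.42;gap=XW+D*mj(s)-(x+.05*v+.027);vv=v+.015
    T=(gap/vv-.04)/s
    if T<=1.05: break
T=float(np.clip(T,.75,1.05))
d=line((XF,0,zt(XF)),D/T)
cv2.imwrite("pics/launch.png",im)
e=[]
for i in range(3): e.append(cellx(snapshot("scene")))
print(a,zp,b,c,log,T,d,e,arm.read_time(),arm.read_tool_pos(),W(XF,0,zt(XF)),arm.read_ft_force())
```

```text
start 9.5417 [0.50831523 0.116728   0.15937776] [np.float64(0.5083382819101208), np.float64(0.11831956467280623), 0.16]
0.308 0.13884911839458652 0.533 0.333 [(1.175, np.float64(-0.0834), np.float64(-0.0073)), (1.225, np.float64(-0.0734), np.float64(-0.007)), (1.275, np.float64(-0.0633), np.float64(-0.0068))] 0.9794556712120688 1.133 [(np.float64(0.09830219477314144), np.float64(-0.005691300826492242)), (np.float64(0.09823293022208783), np.float64(-0.0055924825853706376)), (np.float64(0.09820076471754133), np.float64(-0.0052563422564444575))] 12.15 [ 0.57923362 -0.14118614  0.13273307] [np.float64(0.5790916437167448), np.float64(-0.14197826818997608), 0.132638] [0.35749074 0.36018938 0.36078057]
```

The cell rests at chute x≈0.10, level with the tester at 0.099. I'll hold it there, then check.

Run:
```python
from h import *
arm.pause(4.5);im=snapshot("scene");print(cellx(im),arm.read_time(),arm.read_tool_pos())
cv2.imwrite("pics/end.png",cv2.convertScaleAbs(cv2.resize(im[140:270,160:350],None,fx=4,fy=4,interpolation=cv2.INTER_CUBIC),alpha=1.6))
```

```text
(np.float64(0.09948119832135954), np.float64(-0.005311675679594118)) 16.7 [ 0.57909097 -0.14199658  0.13264008]
```

View pics/end.png

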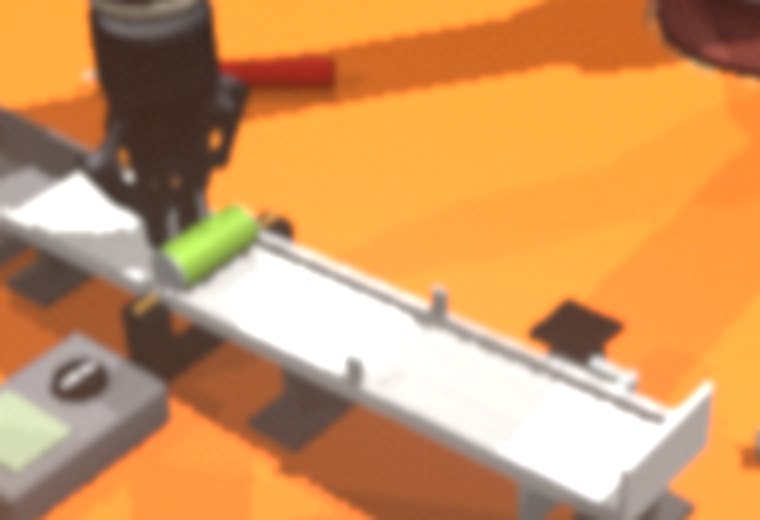

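The cell at (205,245) rests against the fingers, level with the brass lines at (145,303) and (275,222), and the gate is down. I'm handing the job in.

```bash
python3 -c "
from station import ticket;print(ticket.finish_job())"
```

```text
the job is handed in; nothing more can be done
None
```

I pressed the gate down, caught the cell on the run, held it about 4.5 s level with the probe blocks (within about 4 mm by camera) and handed the job in with the fingers still holding it; no verdict came back, and I did not measure contact forces or the cell's speed during the catch.

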